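Open the sprung gate of a soldering-hearth guard and hold it ajar

ROBOT

A 6-joint arm with a two-finger parallel gripper is mounted at the origin on the work surface. World frame = base frame: x ahead of the robot, y to its left, z up, the work surface at z = 0. Lengths are in m, angles in rad, forces in N, time in s.
With the tool pointing down it reaches from about 0.35 to 0.775 m from the base axis. Payload 5.5 kg.
Tool frame: the origin (TCP) lies between the finger pads; the fingertips stand 11 mm ahead of it and the grasp point (between the pads) lies 8 mm behind it (tips_ahead is the distance from the TCP to the fingertips, in m); z points along the fingers, y is the line along which they close (so a half turn about z gives the same grasp; the last joint's range is limited). The gripper opens to 85 mm and grips with 20 to 120 N. Pads are 22 mm wide; open, the fingers measure 114 mm over their backs; the gripper's body (76 mm by 85 mm) begins 54 mm behind the grasp point. The pads swing forward as they close: fully open they stand 13 mm farther back than shut.
Start: joints at [-1.39, 0.313, 0.046, 1.304, 0, 1.431], TCP at [0.181, -0.546, 0.242] pointing down, gripper open.
Joint ranges: [-2.76, 2.76], [-0.86, 1.69], [-1.03, 1.26], [-2.2, 2.34], [-1.47, 1.5], [-3.14, 3.14]. Speed limits (rad/s): [2.57, 2.57, 3.14, 3.14, 3.14, 3.14].

INTERFACE

Orientations are given as a unit quaternion [w, x, y, z].
In Python, from workcell import * gives the robot as it stands. The module is installed in compiled form; this text tells all that it offers.
- The arm moves only by the tool jog_arm, never from a script. Its argument "moves" is a list of rows, each an object with "fingers": the closure, from 0 (fully open) to 1 (shut); "slide": the shift along the tool's x, y, z in mm, a list of three; "angular": the turn, a rotation vector about the tool's x, y, z in degrees, a list of three. A call has 1 to 10 rows; each row is the pose to reach, as a shift and turn from the pose commanded when the call began, along the tool's axes at that moment; what a row does not reach only later rows make up. A row lasts 1/12 s, in which the tool goes at most 41.7 mm and 7.16 degrees, less where a joint would pass 70% of its speed; a pose out of reach is approached as far as the arm can. A call with a gripper value outside its range is refused whole. The fingers move at their own pace and stop on an object; "squeeze" is the grip in N (left out, the last holds). Time passes only in rows, so rows that repeat a pose let the fingers close. It gives the time, the measured TCP pose, the force, the opening and the grip force at its end, in the units of the state.
- get_state(): the state, without advancing time (a new reading comes with each control period).
- read_camera(name): name is "side" or "top"; returns a dict with "color" (400x640x3 uint8, red, green, blue), "fovy" (degrees; the focal length in pixels is half the picture's height over the tangent of half this angle, whatever the lens; pixels are square), "cx", "cy" (the principal point, pixels), "world_from_camera" (4x4, takes a point from camera to world coordinates). Camera axes: x right, y down, z forward; pixel columns grow to the right and rows downward; lengths in m; the calibration is good to about 2 mm. A picture is of the moment at which its call begins. There is no depth.
- hand_in(): hands the job in; it is judged then, once.
Trained networks look in a picture, given as the dict that the camera call returned (one of the last four; its "shot" number tells which), for a name from the list of things; names that differ only in an ending like _2 or _b are one class to them, and where a whole thing is asked for, a point or a joint stands for the part that bears it (a point fixed in the world has none). Each returns a list of dicts, best first, with "p" (0 to 1); they miss things now and then, are a little off and sometimes report something else, mostly with a low value. They report only what shows in the picture. A call takes as long as a camera call.
- look_for(target, picture): "point" ([column, row] in pixels, amid what is visible of it).
- tip_of(target, picture): "point" ([column, row] in pixels: a listed point, or the origin of a listed thing).
The state is a dict: "clock": time; "joint_pos": joint angles; "qvel": joint speeds; "tau": joint torques, N m; "tcp_pos": TCP position; "orientation": TCP orientation; "wrist_force": force on the tool from outside, world axes, zero at the start; "ft_torque": the same for the moment, N m; "finger_gap": finger opening in m; "grip_force": force on a finger pad.
Only numpy, scipy, OpenCV 4.12 (cv2) and the standard library are available. Lean on these libraries where they do the work, as an engineer would, in place of code of your own. Each camera call takes 0.05 s, during which the arm holds its last target. There are 200 camera calls.

TASK

The soldering hearth on this goldsmith's bench stands behind a wire guard, and a colleague wants to reach in past the gate. First lift the hasp loop off the catch on top of the gate and throw it right back over the latch post; then take the barrel bolt by its upright handle, lift the sagging bolt so that its hooked nose clears the bent-up lip of the keeper while you draw it fully out of the keeper, without wrenching it against the keeper, and pull the gate towards you until its latch edge stands about 10 cm open. A spring shuts the gate, so finish while still holding it still and ajar with the bolt drawn; leave the brick, jar and other tools where they are.

Things in the scene. Friction and masses are not known exactly. Their poses are not given: they have to be found in the camera images.
- guard: Fixed hearth guard: steel pan 370 x 300, bar fences 160 high, two posts and a gate (260 wide, 16 thick, 165 high) in front. Origin: bench level, under the middle of the shut gate's front face. x into the hearth (away from the robot at yaw 0), y along the gate from hinge post to latch post (y 135 to 175, x 0 to 30, 205 high), z up. Yaw within 14 deg. Other entries give offsets in this frame, mm.
- hasp (a joint): Hasp angle, rad: 0 = level over the catch, grows as its free end swings up and over the latch post; beyond about 1.5 it falls back by its own weight to a stop at 2.5. No spring, 0.1 kg.
- hasp_bar (a point): Middle of the hasp's free end bar. The hasp is a U of 8 mm round bar: two arms, 44 clear between, joined by the end bar, which runs along guard x and is kicked up 22 above the arms. Down, it lies at guard (15, 55, 207), 42 above the gate's top; the catch in the loop is a 14 x 12 stud on the gate, 205 high, at guard y 118. The bar can roll between the fingers as it swings.
- hasp_hinge (a point): Fixed point on the hasp's hinge axis, in the latch post at guard (15, 155, 185). The axis is parallel to guard x; the end bar circles it at 102 mm radius.
- gate (a joint): Gate angle, rad: 0 = shut, grows as the latch edge comes towards the robot (counter-clockwise from above); 0.38 puts the latch edge 10 cm out. A spring shuts it: 0.18 N m at 0, 0.41 N m at 0.38. With the hasp on its catch or the bolt in the keeper it has only about 0.04 rad of play.
- gate_hinge (a point): Fixed point on the gate's upright hinge axis, guard (8, -135, 105).
- gate_leaf: The gate with its bolt (0.7 + 0.28 kg). Origin on the hinge axis at bench level; y along the gate to its latch edge, 265 away.
- bolt (a joint): Bolt travel, m: 0 = fully shot, grows as it is drawn along the gate towards the gate's hinge, stop at 0.050; clear of the keeper from 0.032. Starts at 0 to 0.004. No spring; slides with under 3 N.
- bolt_lift (a joint): Bolt lift, rad, about the pin of its barrel at guard (-18, -70, 105): 0 = sagging by its weight, grows as the handle is raised, stop at 0.15. The nose hooks 10 mm down behind the lip and clears it from about 0.05, handle raised 6.5 mm. Raise it about 10 mm and keep it so while drawing; the stop allows 19 mm (shot) to 14 mm (drawn 35 mm). Lifting takes about 3 N; it drops when let go.
- bolt_handle (a point): Grip point on the bolt's handle, a black upright sleeve 16 in diameter, 48 high (18 above this point, 30 below it), 42 clear of the gate's front; 130 from the barrel pin with the bolt shot; near guard (-50, 60, 140) at the start. The rod lies 40 below and 32 behind it. Moves with bolt and gate.
- keeper_lip (a point): Middle of the top edge of the keeper's bent-up lip, guard (-18, 148, 90), 4 mm thick.
- keeper: The keeper, a steel staple on the front of the latch post, 36 wide, 92 high, standing 34 out from the post. Origin and axes as guard.
- brick: Fire brick 105 x 205 x 55 on the hearth's turntable, 1.4 kg; leave alone. Origin: centre of its underside.
- flux_jar: Glass jar with white cap, 56 across, 70 high, beside the guard; leave alone. Origin: centre of its underside.
- bench_block: Steel block 75 x 75 x 22 beside the guard; leave alone. Origin: centre of its underside.
- mandrel: Tapered steel ring mandrel lying in front to the right, 280 long, 25 across, long axis x; leave alone. Origin: under its middle.
- bur_stand: Wooden block with burs beside the latch post, 120 x 70, 72 high; leave alone. Origin: centre of its underside.
- hammer: Small hammer lying on the left, long axis x; leave alone. Origin: underneath it.
- file: Hand file with wooden handle lying on the left, 260 long, long axis x; leave alone. Origin: underneath it.

How it is judged:
By the outcome, as a careful person would: the job done as asked, in the order asked, and still so for the second after the job is handed in, while the arm keeps its last pose, push and grip.
It also fails if it takes over 48 s, if anything falls off the work surface, if the arm or the gripper's body presses on something with over 40 N, if the wrist force passes 120 N, or if a joint passes its speed limit or range.

## Working session

There is one attempt and no reset: what is moved stays moved. The work goes in short steps, Python scripts to look and compute and a tool call to move; the robot and the scene stay as the last step left them, time stands still between calls to the robot, and variables do not carry over. Pictures are saved under pics/ and viewed, at most 10 in all, crops included, and the job is handed in when it is done.

Besides the shell and the picture viewer there is one more tool, called after "Emit:" by a JSON object that holds its "name" and its "arguments", one argument or row to a line. jog_arm: Moves the arm, as the interface text tells. Its arguments: {"type":"object","properties":{"moves":{"type":"array","items":{"type":"object","properties":{"fingers":{"type":"number"},"slide":{"type":"array","items":{"type":"number"}},"angular":{"type":"array","items":{"type":"number"}}}}},"squeeze":{"type":"number"}},"required":["moves"]}

```bash
mkdir -p pics
cat > h.py <<'E'
from workcell import *
import numpy as np, cv2
from scipy.spatial.transform import Rotation as R
def ray(pic,pt):
    f=pic["color"].shape[0]/2/np.tan(np.radians(pic["fovy"])/2)
    T=np.array(pic["world_from_camera"])
    d=T[:3,:3]@np.array([(pt[0]-pic["cx"])/f,(pt[1]-pic["cy"])/f,1.0])
    return T[:3,3],d/np.linalg.norm(d)
def atz(pic,pt,z):
    o,d=ray(pic,pt); return o+d*(z-o[2])/d[2]
def tri(rays):
    A=sum(np.eye(3)-np.outer(d,d) for o,d in rays); b=sum((np.eye(3)-np.outer(d,d))@o for o,d in rays)
    return np.linalg.solve(A,b)
def proj(pic,P):
    f=pic["color"].shape[0]/2/np.tan(np.radians(pic["fovy"])/2)
    c=np.linalg.inv(np.array(pic["world_from_camera"]))@np.append(P,1)
    return [pic["cx"]+f*c[0]/c[2],pic["cy"]+f*c[1]/c[2]]
def rot(): return R.from_quat(np.roll(get_state()["orientation"],-1))
E
python3 - <<'E'
from h import *
s=read_camera("side");t=read_camera("top")
for n,p in(("side",s),("top",t)):
    cv2.imwrite(f"pics/{n}0.png",p["color"][:,:,::-1]); print(n,np.round(np.array(p["world_from_camera"]),2).tolist(),p["fovy"])
for k in["guard","hasp_bar","hasp_hinge","gate_hinge","bolt_handle","keeper_lip","keeper","gate_leaf"]:
    a=tip_of(k,s);b=tip_of(k,t)
    print(k,[(np.round(x["point"]),round(x["p"],2)) for x in a[:2]],[(np.round(x["point"]),round(x["p"],2)) for x in b[:2]])
    if a and b: 
        P=tri([ray(s,a[0]["point"]),ray(t,b[0]["point"])]);print("   ",P.round(4), np.round(np.array(proj(s,P))-a[0]["point"],1))
print(get_state())
E
```

```text
side [[1.0, -0.05, 0.07, 0.46], [-0.08, -0.69, 0.72, -0.71], [0.02, -0.72, -0.69, 0.92], [0.0, 0.0, 0.0, 1.0]] 55.67718977081467
top [[0.11, -0.97, 0.21, 0.3], [-0.99, -0.11, 0.02, 0.04], [0.0, -0.22, -0.98, 1.22], [0.0, 0.0, 0.0, 1.0]] 51.70756995390464
guard [(array([342., 257.]), 0.62), (array([328., 198.]), 0.44)] [(array([340., 182.]), 0.85)]
    [ 0.6151 -0.0014 -0.0069] [ 1.  -0.3]
hasp_bar [(array([348., 190.]), 0.65)] [(array([324., 156.]), 0.72)]
    [0.6239 0.0558 0.2139] [ 0.2 -0.1]
hasp_hinge [(array([343., 173.]), 0.84), (array([354., 290.]), 0.6)] [(array([284., 156.]), 0.96)]
    [0.6228 0.1604 0.1894] [-0.8  0.2]
gate_hinge [(array([329., 164.]), 0.59)] [(array([391., 170.]), 0.95)]
    [ 0.5449 -0.0849  0.4186] [-0.4  0.1]
bolt_handle [(array([325., 208.]), 0.74)] [(array([324., 184.]), 0.61), (array([327., 156.]), 0.56)]
    [0.5613 0.0467 0.1588] [ 0.9 -0.3]
keeper_lip [(array([331., 198.]), 0.59)] [(array([291., 174.]), 0.71)]
    [0.5923 0.1417 0.1067] [ 1.2 -0.4]
keeper [(array([350., 193.]), 0.49)] []
gate_leaf [(array([352., 290.]), 0.84)] [(array([385., 180.]), 0.75), (array([286., 155.]), 0.58)]
    [ 0.6263 -0.1351  0.0136] [ 2.1 -0.7]
{'clock': 0.9, 'joint_pos': array([-1.38958429e+00,  3.13121615e-01,  4.61371264e-02,  1.30360649e+00,
        1.53947442e-05,  1.43120111e+00]), 'qvel': array([-4.43932839e-04, -5.73568193e-05,  2.81624710e-04,  1.17688421e-04,
       -7.62578540e-04,  1.79814601e-03]), 'tau': array([-6.37238500e-04, -4.80446076e+01,  2.98813641e+01,  6.66258916e-05,
       -3.34092592e-04, -9.70891506e-06]), 'tcp_pos': array([ 0.181324  , -0.54571919,  0.24238303]), 'orientation': array([1.02489585e-04, 9.87162892e-01, 1.59716667e-01, 9.83199188e-06]), 'wrist_force': array([-0.66869321, -0.38281348, -0.18932362]), 'ft_torque': array([-0.06325975, -0.03174164,  0.0724458 ]), 'grip_force': 0.0, 'finger_gap': 0.08548142494128927}
```

View pics/side0.png

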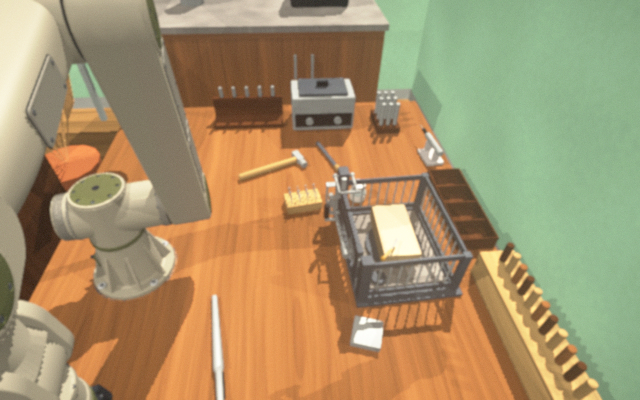

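View pics/top0.png

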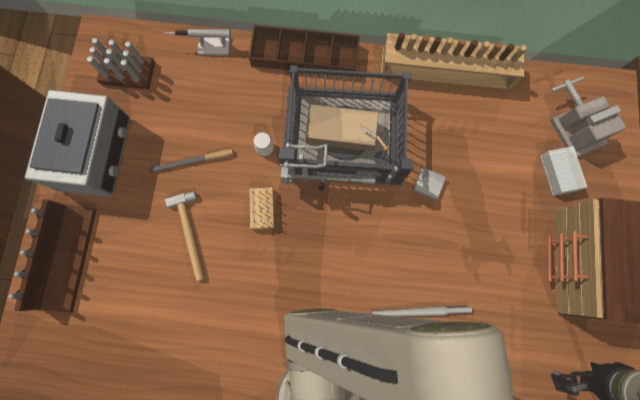

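```bash
cat >> h.py <<'E'
from scipy.optimize import least_squares
M={"guard":(0,0,0),"hasp_bar":(15,55,207),"hasp_hinge":(15,155,185),"gate_hinge":(8,-135,105),"bolt_handle":(-50,60,140),"keeper_lip":(-18,148,90),"keeper":(0,0,0),"gate_leaf":(8,-135,0)}
def G(p,m): 
    c,s=np.cos(p[2]),np.sin(p[2]); m=np.array(m)/1000
    return np.array([p[0]+c*m[0]-s*m[1],p[1]+s*m[0]+c*m[1],m[2]])
def fit(obs):
    f=lambda p:np.concatenate([(np.array(proj(c,G(p,M[k])))-pt)*w for c,k,pt,w in obs])
    r=least_squares(f,[.61,0,.03],loss="soft_l1",f_scale=1.5,x_scale=[.01,.01,.03]); return r.x,f(r.x).reshape(-1,2)
E
python3 - <<'E'
from h import *
s=read_camera("side");t=read_camera("top");obs=[];nm=[]
for n,c in(("s",s),("t",t)):
    for k in M:
        for a in tip_of(k,c)[:1]: obs.append((c,k,np.array(a["point"]),a["p"]));nm.append(n+k)
p,r=fit(obs);print(p)
for a,b in zip(nm,r):print(a,b.round(1))
for n,c in(("s",s),("t",t)):
    z=4;x0,y0=(290,140) if n=="s" else (270,130)
    im=cv2.resize(c["color"][y0:y0+130,x0:x0+150,::-1],None,fx=z,fy=z,interpolation=cv2.INTER_CUBIC)
    for k in["hasp_bar","hasp_hinge","bolt_handle","keeper_lip","gate_leaf"]:
        q=(np.array(proj(c,G(p,M[k])))-[x0,y0]+.5)*z; cv2.drawMarker(im,tuple(int(v) for v in q),(0,0,255),0,10)
    for y in(135,175):
      for x in(0,30):
        q=(np.array(proj(c,G(p,(x,y,205))))-[x0,y0]+.5)*z; cv2.circle(im,tuple(int(v) for v in q),3,(0,255,0),1)
    cv2.imwrite(f"pics/{n}1.png",im)
E
python3 - <<'E'
import cv2,numpy as np
cv2.imwrite('pics/c1.png',np.hstack([cv2.resize(cv2.imread(f'pics/{n}1.png')[:480,:400] ,(400,480)) for n in 'st']))
E
```

```text
[ 6.18434069e-01 -5.97561935e-04  4.80476165e-02]
sguard [1.4 1.4]
shasp_bar [  5.  -35.4]
sgate_hinge [0.9 2.4]
sbolt_handle [-17.8 -55.1]
skeeper_lip [0.6 1.5]
skeeper [ -7.5 -25. ]
sgate_leaf [0.8 0.9]
tguard [1.5 0.3]
thasp_bar [-8.2 11. ]
thasp_hinge [-1.2 -0.9]
tgate_hinge [-1.3  0.4]
tbolt_handle [0.7 0.5]
tgate_leaf [-0.9  1. ]
```

View pics/c1.png

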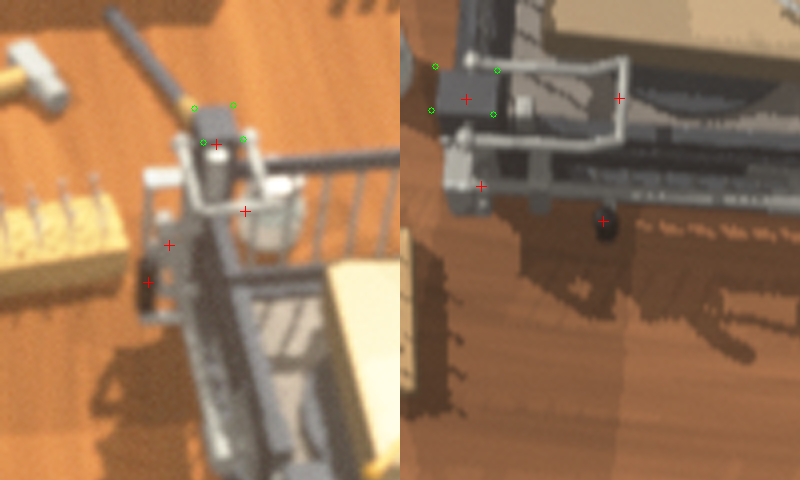

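```bash
cat >> h.py <<'E'
P=[.616,-.0012,.046]
def go(target,yaw=None,tilt=None):
    st=get_state();r=rot();d=r.inv().apply(np.array(target)-st["tcp_pos"])*1000
    x=r.as_matrix()[:,0];cy=np.degrees(np.arctan2(x[1],x[0]))
    print("clock",round(st["clock"],2),"tcp",st["tcp_pos"].round(4),"yaw",cy.round(2),"slide",d.round(1),"F",np.round(st["wrist_force"],1),"gap",round(st["finger_gap"],4),"turn z", None if yaw is None else round(cy-np.degrees(yaw),1))
E
python3 -c "
from h import *
b=G(P,M['hasp_bar']);print(b);b[2]=.28;go(b,P[2])"
```

```text
[0.62845502 0.05443158 0.207     ]
clock 1.8 tcp [ 0.1813 -0.5457  0.2423] yaw 18.38 slide [ 613.6 -428.5  -37.7] F [1.1 0.4 0.1] gap 0.0853 turn z 15.7
```

Emit:
{"name": "jog_arm", "arguments": {
  "moves": [
    {"slide":[0,0,-38],"angular":[0,0,0],"fingers":0.4},
    {"slide":[34,-24,-38],"angular":[0,0,2],"fingers":0.4},
    {"slide":[68,-48,-38],"angular":[0,0,4],"fingers":0.4},
    {"slide":[102,-72,-38],"angular":[0,0,6],"fingers":0.4},
    {"slide":[136,-95,-38],"angular":[0,0,8],"fingers":0.4},
    {"slide":[170,-119,-38],"angular":[0,0,10],"fingers":0.4},
    {"slide":[204,-143,-38],"angular":[0,0,12],"fingers":0.4},
    {"slide":[238,-166,-38],"angular":[0,0,14],"fingers":0.4},
    {"slide":[272,-190,-38],"angular":[0,0,15.7],"fingers":0.4},
    {"slide":[306,-214,-38],"angular":[0,0,15.7],"fingers":0.4}
  ]
}}

```text
clock: 2.63
tcp_pos: [0.4051, -0.2444, 0.2806]
orientation: [0.0, 1.0, 0.023, 0.0]
wrist_force: [0.8, -1.0, 0.0]
finger_gap: 0.0511
grip_force: 0.0
```

```bash
python3 -c "
from h import *
b=G(P,M['hasp_bar']);b[2]=.26;go(b,P[2])"
```

```text
clock 2.63 tcp [ 0.4051 -0.2444  0.2806] yaw 2.59 slide [ 236.7 -288.4   20.6] F [ 0.8 -1.   0. ] gap 0.0511 turn z -0.0
```

Emit:
{"name": "jog_arm", "arguments": {
  "moves": [
    {"slide":[26,-31,0]},
    {"slide":[52,-63,0]},
    {"slide":[78,-95,0]},
    {"slide":[104,-127,0]},
    {"slide":[130,-159,0]},
    {"slide":[156,-190,0]},
    {"slide":[182,-222,0]},
    {"slide":[208,-254,0]},
    {"slide":[235,-288,10]},
    {"slide":[235,-288,20]}
  ]
}}

```text
schema error: expected keys fingers, slide, angular
```

Run:
```python
from h import *
s=read_camera("side");t=read_camera("top")
out=[]
for c,x0,y0 in((s,290,120),(t,260,100)):
    for k in("hasp_bar","bolt_handle"):
        print(k,[(np.round(a["point"],1),round(a["p"],2)) for a in tip_of(k,c)[:2]],np.round(proj(c,G(P,M[k])),1))
    im=cv2.resize(c["color"][y0:y0+120,x0:x0+100,::-1],None,fx=4,fy=4,interpolation=cv2.INTER_CUBIC);out.append(im)
cv2.imwrite("pics/c2.png",np.hstack(out))
b=G(P,M['hasp_bar']);b[2]=.199;go(b,P[2])
```

```text
hasp_bar [(array([350.4, 191.9]), 0.73)] [350.1 192.5]
bolt_handle [(array([325.5, 207.1]), 0.66)] [326.  210.2]
hasp_bar [(array([326. , 155.6]), 0.74), (array([285.9, 174.2]), 0.65)] [324.4 155.1]
bolt_handle [(array([320.4, 183. ]), 0.64)] [320.5 185.6]
clock 2.93 tcp [ 0.4039 -0.2468  0.2803] yaw 2.65 slide [ 238.2 -290.6   81.1] F [ 0.1 -0.5 -0.2] gap 0.0512 turn z 0.0
```

View pics/c2.png

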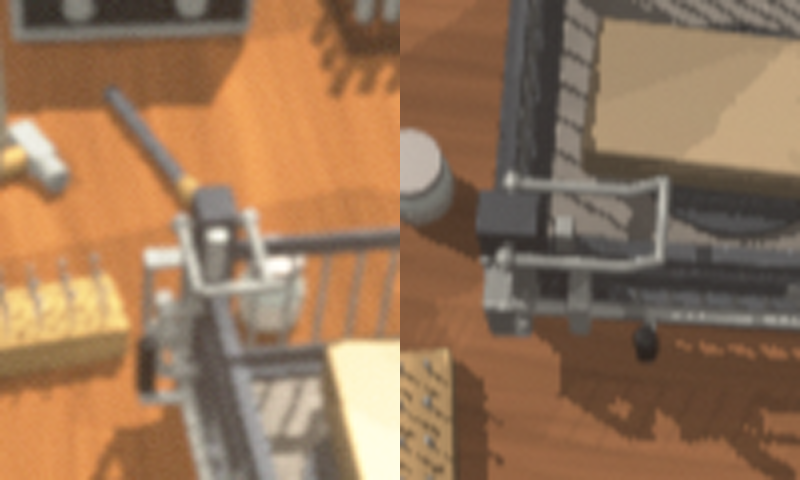

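Emit:
{"name": "jog_arm", "arguments": {
  "moves": [
    {"slide":[26,-31,0],"angular":[0,0,0],"fingers":0.4},
    {"slide":[52,-63,0],"angular":[0,0,0],"fingers":0.4},
    {"slide":[78,-95,0],"angular":[0,0,0],"fingers":0.4},
    {"slide":[104,-127,0],"angular":[0,0,0],"fingers":0.4},
    {"slide":[130,-159,0],"angular":[0,0,0],"fingers":0.4},
    {"slide":[156,-190,0],"angular":[0,0,0],"fingers":0.4},
    {"slide":[182,-222,0],"angular":[0,0,0],"fingers":0.4},
    {"slide":[208,-254,0],"angular":[0,0,0],"fingers":0.4},
    {"slide":[237,-288,20],"angular":[0,0,0],"fingers":0.4},
    {"slide":[237,-288,30],"angular":[0,0,0],"fingers":0.4}
  ]
}}

```text
clock: 3.77
tcp_pos: [0.631, 0.0546, 0.2489]
orientation: [-0.001, 1.0, 0.024, 0.001]
wrist_force: [-1.2, -0.1, -0.2]
finger_gap: 0.0516
grip_force: 0.0
```

Run:
```python
from h import *
s=read_camera("side");t=read_camera("top")
out=[]
for c,x0,y0 in((s,290,120),(t,260,100)):
    for k in("hasp_bar","bolt_handle"):
        print(k,[(np.round(a["point"],1),round(a["p"],2)) for a in tip_of(k,c)[:2]],np.round(proj(c,G(P,M[k])),1))
    im=cv2.resize(c["color"][y0:y0+120,x0:x0+100,::-1],None,fx=4,fy=4,interpolation=cv2.INTER_CUBIC);out.append(im)
cv2.imwrite("pics/c3.png",np.hstack(out))
b=G(P,M['hasp_bar']);b[1]-=.002;b[2]=.199;go(b,P[2])
```

```text
hasp_bar [(array([351.1, 192.4]), 0.5)] [350.1 192.5]
bolt_handle [(array([325.1, 209.2]), 0.65)] [326.  210.2]
hasp_bar [(array([191.6, 235.8]), 0.64)] [324.4 155.1]
bolt_handle [] [320.5 185.6]
clock 4.07 tcp [0.6274 0.0504 0.2514] yaw 2.51 slide [ 1.1 -2.  52.4] F [0.6 0.  0.2] gap 0.0514 turn z -0.1
```

View pics/c3.png

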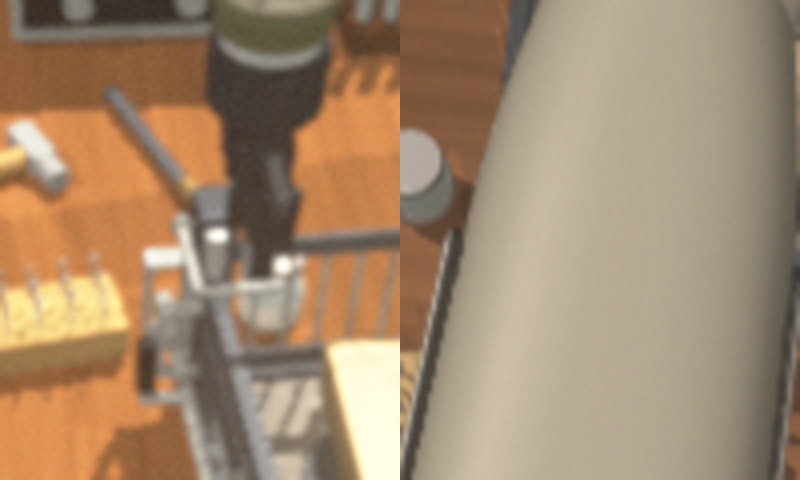

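Run:
```python
from h import *
s=read_camera("side")
p=get_state()["tcp_pos"]
for dy in(-.03,.03):
  for dz in(-.011,.03): print(dy,dz,np.round((np.array(proj(s,p+[0,dy,dz]))-[290,120])*4))
b=G(P,M['hasp_bar'])
for dx in(-.026,0,.026): print(np.round((np.array(proj(s,b+[dx,0,0]))-[290,120])*4))
```

```text
-0.03 -0.011 [251. 287.]
-0.03 0.03 [256. 240.]
0.03 -0.011 [237. 229.]
0.03 0.03 [242. 182.]
[203. 292.]
[240. 290.]
[277. 288.]
```

Emit:
{"name": "jog_arm", "arguments": {
  "moves": [
    {"slide":[0,-1,20],"angular":[0,0,0],"fingers":0.4},
    {"slide":[0,-1,36],"angular":[0,0,0],"fingers":0.4},
    {"slide":[0,-1,50],"angular":[0,0,0],"fingers":0.4},
    {"slide":[0,-1,52],"angular":[0,0,0],"fingers":0.4},
    {"slide":[0,-1,52],"angular":[0,0,0],"fingers":0.4}
  ]
}}

```text
clock: 4.53
tcp_pos: [0.6268, 0.0526, 0.1985]
orientation: [0.0, 1.0, 0.023, -0.0]
wrist_force: [0.2, 0.4, 0.6]
finger_gap: 0.0514
grip_force: 0.0
```

Emit:
{"name": "jog_arm", "arguments": {
  "moves": [
    {"slide":[0,0,0],"angular":[0,0,0],"fingers":1},
    {"slide":[0,0,0],"angular":[0,0,0],"fingers":1},
    {"slide":[0,0,0],"angular":[0,0,0],"fingers":1},
    {"slide":[0,0,0],"angular":[0,0,0],"fingers":1},
    {"slide":[0,0,0],"angular":[0,0,0],"fingers":1},
    {"slide":[0,0,0],"angular":[0,0,0],"fingers":1}
  ],
  "squeeze": 25
}}

```text
clock: 5.03
tcp_pos: [0.628, 0.0545, 0.1994]
orientation: [-0.001, 1.0, 0.024, 0.001]
wrist_force: [-0.3, 4.8, 3.9]
finger_gap: 0.007
grip_force: 24.6
```

Run:
```python
from h import *
go(G(P,M['hasp_bar'])-[0,0,.008])
h=G(P,M['hasp_hinge']);r=rot()
b0=np.array([-.1,.022]);st=get_state()["tcp_pos"]
for th in np.arange(0,2.41,.2):
    c,s=np.cos(th),np.sin(th); b=np.array([b0[0]*c+b0[1]*s,-b0[0]*s+b0[1]*c])-b0
    d=[-b[0]*np.sin(P[2]),b[0]*np.cos(P[2]),b[1]]
    print(round(th,1),(r.inv().apply(d)*1000).round(1))
```

```text
clock 5.03 tcp [0.628  0.0545 0.1994] yaw 2.73 slide [0.4 0.1 0.4] F [-0.3  4.8  3.9] gap 0.007 turn z None
0.0 [0. 0. 0.]
0.2 [  0.1  -6.4 -19.4]
0.4 [  0.1 -16.5 -37.2]
0.6 [  0.2 -29.9 -52.6]
0.8 [  0.2 -46.2 -65. ]
1.0 [  0.3 -64.6 -74. ]
1.2 [  0.3 -84.4 -79.1]
1.4 [   0.3 -104.8  -80.2]
1.6 [   0.4 -125.   -77.2]
1.8 [   0.4 -144.2  -70.2]
2.0 [   0.4 -161.7  -59.6]
2.2 [   0.4 -176.7  -45.7]
2.4 [   0.4 -188.6  -29.1]
```

Emit:
{"name": "jog_arm", "arguments": {
  "moves": [
    {"slide":[0,-6,-19],"angular":[0,0,0],"fingers":1},
    {"slide":[0,-16,-37],"angular":[0,0,0],"fingers":1},
    {"slide":[0,-30,-52],"angular":[0,0,0],"fingers":1},
    {"slide":[0,-46,-65],"angular":[0,0,0],"fingers":1},
    {"slide":[0,-65,-74],"angular":[0,0,0],"fingers":1},
    {"slide":[0,-84,-79],"angular":[0,0,0],"fingers":1},
    {"slide":[0,-105,-80],"angular":[0,0,0],"fingers":1},
    {"slide":[0,-125,-77],"angular":[0,0,0],"fingers":1},
    {"slide":[0,-144,-70],"angular":[0,0,0],"fingers":1},
    {"slide":[0,-162,-60],"angular":[0,0,0],"fingers":1}
  ]
}}

```text
clock: 5.87
tcp_pos: [0.6283, 0.1615, 0.2719]
orientation: [-0.016, 0.998, 0.057, 0.007]
wrist_force: [-6.8, 1.5, 46.1]
finger_gap: 0.0068
grip_force: 41.2
```

Emit:
{"name": "jog_arm", "arguments": {
  "moves": [
    {"slide":[0,-12,11],"angular":[0,0,0],"fingers":1},
    {"slide":[0,-15,14],"angular":[0,0,0],"fingers":1},
    {"slide":[0,-15,14],"angular":[0,0,0],"fingers":0.5},
    {"slide":[0,-15,14],"angular":[0,0,0],"fingers":0.5},
    {"slide":[0,-15,14],"angular":[0,0,0],"fingers":0.5},
    {"slide":[0,-15,14],"angular":[0,0,0],"fingers":0.5},
    {"slide":[0,-15,0],"angular":[0,0,0],"fingers":0.5},
    {"slide":[0,-15,-30],"angular":[0,0,0],"fingers":0.5},
    {"slide":[0,-15,-50],"angular":[0,0,0],"fingers":0.5},
    {"slide":[0,-15,-50],"angular":[0,0,0],"fingers":0.5}
  ]
}}

```text
clock: 6.7
tcp_pos: [0.6261, 0.1672, 0.3157]
orientation: [-0.017, 0.998, 0.062, 0.001]
wrist_force: [0.1, -0.5, -0.2]
finger_gap: 0.0428
grip_force: 0.0
```

Run:
```python
from h import *
s=read_camera("side")
for k in("hasp_bar","bolt_handle"): print(k,[(np.round(a["point"],1),round(a["p"],2)) for a in tip_of(k,s)[:2]])
cv2.imwrite("pics/c4.png",cv2.resize(s["color"][90:240,270:420,::-1],None,fx=4,fy=4,interpolation=cv2.INTER_CUBIC))
h=G(P,M['hasp_hinge'])
for th in(0,1.4,1.6,2.5):
    a=th+.217; b=h+[0,-.102*np.cos(a),.102*np.sin(a)]; print(th,b.round(3),np.round(proj(s,b),0), np.round((np.array(proj(s,b))-[270,90])*4))
go(h); print(get_state()["joint_pos"].round(3), rot().as_matrix().round(3).tolist())
```

```text
hasp_bar [(array([345.2, 144.1]), 0.45)]
bolt_handle [(array([326.1, 207. ]), 0.58)]
0 [0.624 0.055 0.207] [348. 193.] [314. 410.]
1.4 [0.624 0.159 0.287] [345. 147.] [301. 228.]
1.6 [0.624 0.179 0.284] [344. 144.] [297. 215.]
2.5 [0.624 0.247 0.227] [340. 146.] [280. 225.]
clock 6.85 tcp [0.6248 0.1671 0.3107] yaw 7.06 slide [ -2.2  16.8 125.2] F [ 0.1 -0.  -0.8] gap 0.0423 turn z None
[0.122 0.461 0.43  1.542 0.034 3.141] [[0.992, 0.123, -0.007], [0.123, -0.992, 0.033], [-0.003, -0.034, -0.999]]
```

View pics/c4.png

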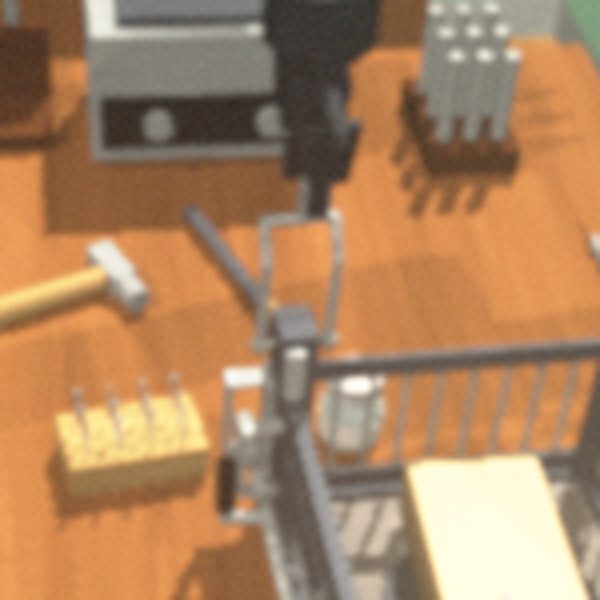

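Emit:
{"name": "jog_arm", "arguments": {
  "moves": [
    {"slide":[0,0,-20],"angular":[0,0,-7],"fingers":1},
    {"slide":[0,30,-30],"angular":[0,0,-14],"fingers":1},
    {"slide":[0,60,-30],"angular":[0,0,-21],"fingers":1},
    {"slide":[0,75,-30],"angular":[0,0,-28],"fingers":1},
    {"slide":[0,75,-30],"angular":[0,0,-35],"fingers":1},
    {"slide":[0,75,-30],"angular":[0,0,-42],"fingers":1},
    {"slide":[0,75,-30],"angular":[0,0,-49],"fingers":1},
    {"slide":[0,75,-30],"angular":[0,0,-56],"fingers":1},
    {"slide":[0,75,-30],"angular":[0,0,-63],"fingers":1},
    {"slide":[0,75,-30],"angular":[0,0,-70],"fingers":1}
  ]
}}

```text
clock: 7.68
tcp_pos: [0.6337, 0.0918, 0.3372]
orientation: [-0.016, 0.78, 0.625, 0.007]
wrist_force: [-0.5, -0.3, 0.1]
finger_gap: -0.0001
grip_force: 0.0
```

Emit:
{"name": "jog_arm", "arguments": {
  "moves": [
    {"slide":[0,0,0],"angular":[0,0,-7],"fingers":1},
    {"slide":[0,0,0],"angular":[0,0,-14],"fingers":1},
    {"slide":[0,0,0],"angular":[0,0,-21],"fingers":1},
    {"slide":[0,0,0],"angular":[0,0,-28],"fingers":1},
    {"slide":[0,0,0],"angular":[0,0,-35],"fingers":1},
    {"slide":[0,0,0],"angular":[0,0,-42],"fingers":1},
    {"slide":[0,0,0],"angular":[0,0,-49],"fingers":1},
    {"slide":[0,0,0],"angular":[0,0,-56],"fingers":1},
    {"slide":[0,0,0],"angular":[0,0,-63],"fingers":1},
    {"slide":[0,0,0],"angular":[0,0,-70],"fingers":1}
  ]
}}

```text
clock: 8.52
tcp_pos: [0.6337, 0.0919, 0.3372]
orientation: [-0.009, 0.281, 0.96, 0.015]
wrist_force: [0.1, -0.0, 0.1]
finger_gap: 0.0002
grip_force: 0.0
```

```bash
cat >> h.py <<'E'
def go2(target,yaw,tilt=0):
    "tool-frame slide/rotvec to reach world target, tool pointing down with x at yaw; tilt rad about guard x"
    st=get_state();r=rot()
    c,s=np.cos(yaw),np.sin(yaw)
    T=R.from_rotvec(np.array([np.cos(P[2]),np.sin(P[2]),0])*tilt)*R.from_matrix(np.array([[c,s,0],[s,-c,0],[0,0,-1]]))
    print("clock",round(st["clock"],2),"tcp",st["tcp_pos"].round(4),"F",np.round(st["wrist_force"],1),"gap",round(st["finger_gap"],4),"j",st["joint_pos"].round(2))
    print("slide",(r.inv().apply(np.array(target)-st["tcp_pos"])*1000).round(1),"ang",np.degrees((r.inv()*T).as_rotvec()).round(1))
E
python3 - <<'E'
from h import *
s=read_camera("side")
for k in("hasp_bar","bolt_handle"): print(k,[(np.round(a["point"],1),round(a["p"],2)) for a in tip_of(k,s)[:2]])
cv2.imwrite("pics/c5.png",cv2.resize(s["color"][90:240,270:420,::-1],None,fx=4,fy=4,interpolation=cv2.INTER_CUBIC))
h=G(P,M['hasp_hinge']); go2([h[0],.11,.34],P[2]+np.pi)
E
```

```text
hasp_bar [(array([344.4, 140.7]), 0.59)]
bolt_handle [(array([326.3, 209.6]), 0.69), (array([353.1, 290.9]), 0.56)]
clock 8.67 tcp [0.6338 0.0919 0.3377] F [ 0.1 -0.5 -0.1] gap -0.0001 j [0.   0.46 0.49 1.61 0.03 0.58]
slide [18.3  9.8 -1.6] ang [  1.7  -1.  -35.7]
```

View pics/c5.png

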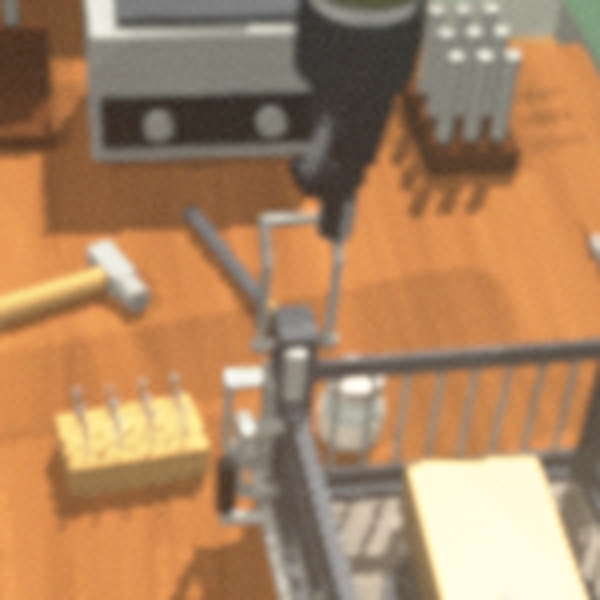

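Emit:
{"name": "jog_arm", "arguments": {
  "moves": [
    {"slide":[0,0,0],"angular":[0.4,-0.2,-7],"fingers":1},
    {"slide":[0,0,0],"angular":[0.7,-0.4,-14],"fingers":1},
    {"slide":[0,0,0],"angular":[1,-0.6,-21],"fingers":1},
    {"slide":[0,0,0],"angular":[1.4,-0.8,-28],"fingers":1},
    {"slide":[0,0,0],"angular":[1.7,-1,-35],"fingers":1},
    {"slide":[0,0,0],"angular":[1.7,-1,-35.7],"fingers":1}
  ]
}}

```text
clock: 9.17
tcp_pos: [0.6339, 0.0921, 0.3387]
orientation: [0.001, -0.024, 1.0, 0.0]
wrist_force: [0.2, 0.0, -0.6]
finger_gap: -0.0
grip_force: 0.0
```

Run:
```python
from h import *
h=G(P,M['hasp_hinge'])
for y,z in((.1,.273),(.23,.273),(.23,.25)): go2([h[0]-(y-.15)*P[2],y,z],P[2]+np.pi)
```

```text
clock 9.17 tcp [0.6339 0.0921 0.3387] F [ 0.2  0.  -0.6] gap -0.0 j [ 0.02  0.45  0.49  1.6   0.   -0.03]
slide [ 7.6  8.2 65.7] ang [0.  0.1 0.2]
clock 9.17 tcp [0.6339 0.0921 0.3387] F [ 0.2  0.  -0.6] gap -0.0 j [ 0.02  0.45  0.49  1.6   0.   -0.03]
slide [  7.2 138.4  65.8] ang [0.  0.1 0.2]
clock 9.17 tcp [0.6339 0.0921 0.3387] F [ 0.2  0.  -0.6] gap -0.0 j [ 0.02  0.45  0.49  1.6   0.   -0.03]
slide [  7.2 138.3  88.8] ang [0.  0.1 0.2]
```

Emit:
{"name": "jog_arm", "arguments": {
  "moves": [
    {"slide":[5,5,30],"angular":[0,0,0],"fingers":1},
    {"slide":[7,8,62],"angular":[0,0,0],"fingers":1},
    {"slide":[7,20,66],"angular":[0,0,0],"fingers":1},
    {"slide":[7,35,66],"angular":[0,0,0],"fingers":1},
    {"slide":[7,50,66],"angular":[0,0,0],"fingers":1},
    {"slide":[7,70,66],"angular":[0,0,0],"fingers":1},
    {"slide":[7,90,66],"angular":[0,0,0],"fingers":1},
    {"slide":[7,110,66],"angular":[0,0,0],"fingers":1},
    {"slide":[7,128,66],"angular":[0,0,0],"fingers":1},
    {"slide":[7,128,66],"angular":[0,0,0],"fingers":1}
  ]
}}

```text
clock: 10.0
tcp_pos: [0.6221, 0.2247, 0.2766]
orientation: [0.004, -0.026, 1.0, 0.002]
wrist_force: [0.2, -0.0, 0.4]
finger_gap: 0.0002
grip_force: 0.0
```

Emit:
{"name": "jog_arm", "arguments": {
  "moves": [
    {"slide":[0,0,-30],"angular":[0,0,0],"fingers":0.6},
    {"slide":[0,-25,-60],"angular":[0,0,0],"fingers":0.6},
    {"slide":[30,-60,-65],"angular":[0,0,0],"fingers":0.6},
    {"slide":[60,-90,-65],"angular":[0,0,0],"fingers":0.6},
    {"slide":[90,-110,-65],"angular":[0,0,0],"fingers":0.6},
    {"slide":[120,-130,-65],"angular":[0,0,0],"fingers":0.6},
    {"slide":[150,-150,-65],"angular":[0,0,0],"fingers":0.6},
    {"slide":[180,-165,-65],"angular":[0,0,0],"fingers":0.6},
    {"slide":[180,-165,-65],"angular":[0,0,0],"fingers":0.6}
  ]
}}

```text
clock: 10.75
tcp_pos: [0.4454, 0.0447, 0.341]
orientation: [0.003, -0.023, 1.0, -0.0]
wrist_force: [0.4, -0.4, -0.3]
finger_gap: 0.034
grip_force: 0.0
```

Run:
```python
from h import *
s=read_camera("side");t=read_camera("top");rs={}
for k in("hasp_bar","bolt_handle"):
    for c in(s,t):
        r=tip_of(k,c)[:1]; print(k,[(np.round(a["point"],1),round(a["p"],2)) for a in r],np.round(proj(c,G(P,M[k])),1))
        if r: rs.setdefault(k,[]).append(ray(c,r[0]["point"]))
    if len(rs.get(k,[]))==2: print(tri(rs[k]).round(4))
im=np.hstack([cv2.resize(c["color"][y:y+150,x:x+100,::-1],None,fx=4,fy=4,interpolation=cv2.INTER_CUBIC) for c,x,y in((s,290,90),(t,250,90))])
cv2.imwrite("pics/c6.png",im)
H=G(P,M['bolt_handle']);print(H)
go2(H+[0,0,.1],P[2]+np.pi)
```

```text
hasp_bar [(array([338.4, 144.5]), 0.57)] [350.1 192.5]
hasp_bar [(array([249.6, 147.3]), 0.79)] [324.4 155.1]
[0.6181 0.2428 0.2371]
bolt_handle [(array([326.2, 209.5]), 0.86)] [326.  210.2]
bolt_handle [(array([249.3, 148.1]), 0.61)] [320.5 185.6]
[ 0.6486  0.2861 -0.0555]
[0.56329386 0.05643734 0.14      ]
clock 11.05 tcp [0.4507 0.0465 0.3385] F [-0.3 -0.2 -0.2] gap 0.0341 j [-0.08  0.06 -0.03  1.47  0.   -0.12]
slide [-112.5    4.4   99.2] ang [0.  0.3 0.2]
```

View pics/c6.png

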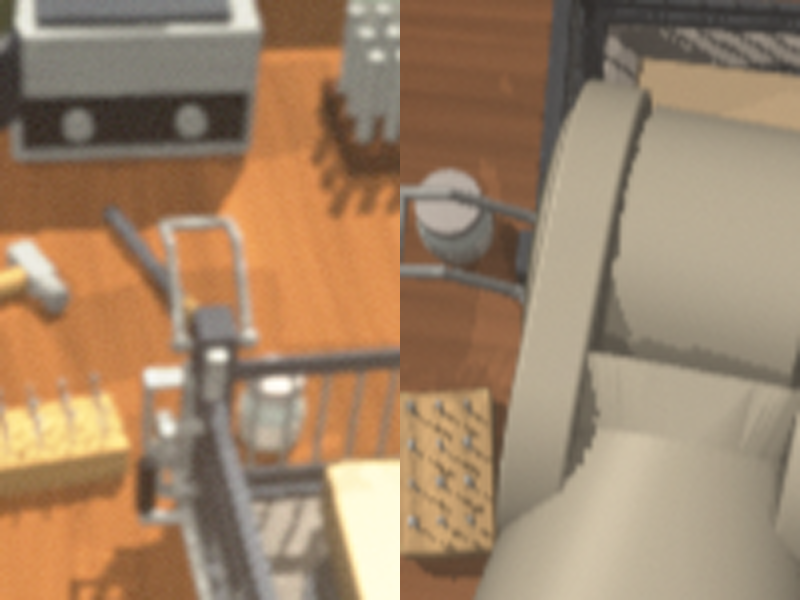

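Emit:
{"name": "jog_arm", "arguments": {
  "moves": [
    {"slide":[-35,1,30],"angular":[0,0,0],"fingers":0.4},
    {"slide":[-70,3,60],"angular":[0,0,0],"fingers":0.4},
    {"slide":[-105,4,90],"angular":[0,0,0],"fingers":0.4},
    {"slide":[-112,4,110],"angular":[0,0,0],"fingers":0.4},
    {"slide":[-112,4,120],"angular":[0,0,0],"fingers":0.4},
    {"slide":[-112,4,120],"angular":[0,0,0],"fingers":0.4},
    {"slide":[-112,4,120],"angular":[0,0,0],"fingers":0.4}
  ]
}}

```text
clock: 11.63
tcp_pos: [0.5609, 0.056, 0.2177]
orientation: [0.001, -0.025, 1.0, 0.0]
wrist_force: [-0.4, -0.5, 0.8]
finger_gap: 0.0511
grip_force: 0.0
```

Run:
```python
from h import *
s=read_camera("side")
x0,y0=290,130
im=cv2.resize(s["color"][y0:y0+120,x0:x0+100,::-1],None,fx=6,fy=6,interpolation=cv2.INTER_CUBIC)[:600]
p=get_state()["tcp_pos"]
for q,c in((G(P,M['bolt_handle']),(0,0,255)),(p,(0,255,0)),(G(P,(-50,60,158)),(0,0,255)),(p-[0,0,.011],(0,255,0))):
    v=(np.array(proj(s,q))-[x0,y0]+.5)*6; cv2.drawMarker(im,tuple(int(a) for a in v),c,0,10)
cv2.imwrite("pics/c7.png",im)
go2(G(P,M['bolt_handle'])-[0,0,.006],P[2]+np.pi)
```

```text
clock 11.68 tcp [0.5613 0.0558 0.2192] F [-0.3 -1.3  0.4] gap 0.0514 j [-0.04  0.3  -0.03  1.24  0.   -0.09]
slide [-1.6  0.5 85.2] ang [0.  0.2 0.2]
```

View pics/c7.png

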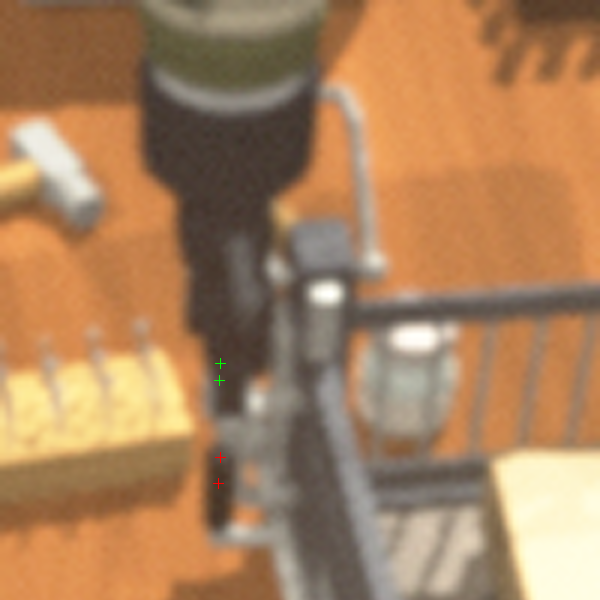

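Emit:
{"name": "jog_arm", "arguments": {
  "moves": [
    {"slide":[-1,0,30],"angular":[0,0,0],"fingers":0.4},
    {"slide":[-1,0,55],"angular":[0,0,0],"fingers":0.4},
    {"slide":[-1,0,75],"angular":[0,0,0],"fingers":0.4},
    {"slide":[-1,0,84],"angular":[0,0,0],"fingers":0.4},
    {"slide":[-1,0,84],"angular":[0,0,0],"fingers":0.4},
    {"slide":[-1,0,84],"angular":[0,0,0],"fingers":0.4}
  ]
}}

```text
clock: 12.18
tcp_pos: [0.5632, 0.0556, 0.1361]
orientation: [0.003, -0.024, 1.0, 0.0]
wrist_force: [0.3, 0.4, 0.4]
finger_gap: 0.0514
grip_force: 0.0
```

Emit:
{"name": "jog_arm", "arguments": {
  "moves": [
    {"slide":[0,0,0],"angular":[0,0,0],"fingers":1},
    {"slide":[0,0,0],"angular":[0,0,0],"fingers":1},
    {"slide":[0,0,0],"angular":[0,0,0],"fingers":1},
    {"slide":[0,0,0],"angular":[0,0,0],"fingers":1},
    {"slide":[0,0,0],"angular":[0,0,0],"fingers":1},
    {"slide":[0,0,0],"angular":[0,0,0],"fingers":1},
    {"slide":[0,0,0],"angular":[0,0,0],"fingers":1}
  ],
  "squeeze": 50
}}

```text
clock: 12.77
tcp_pos: [0.5639, 0.0553, 0.1361]
orientation: [0.004, -0.024, 1.0, -0.0]
wrist_force: [-0.8, 0.4, 5.6]
finger_gap: 0.0146
grip_force: 48.6
```

```bash
python3 -c "
from h import *
go2(G(P,M['bolt_handle'])-[0,0,.008],P[2]+np.pi); print(get_state()['grip_force'],get_state()['ft_torque'].round(2),rot().as_matrix().round(3).tolist())"
```

```text
clock 12.77 tcp [0.5639 0.0553 0.1361] F [-0.8  0.4  5.6] gap 0.0146 j [-0.04  0.34 -0.18  1.04 -0.   -0.09]
slide [0.6 1.2 4.1] ang [-0.1  0.4  0.1]
48.59605014324188 [-0.61  0.06  0.02] [[-0.999, -0.049, 0.007], [-0.049, 0.999, -0.001], [-0.007, -0.001, -1.0]]
```

Emit:
{"name": "jog_arm", "arguments": {
  "moves": [
    {"slide":[0,-0.8,-3],"angular":[-1.3,0,0],"fingers":1},
    {"slide":[0,-1.6,-6],"angular":[-2.6,0,0],"fingers":1},
    {"slide":[0,-2.5,-9],"angular":[-3.9,0,0],"fingers":1},
    {"slide":[0,-3.3,-11.6],"angular":[-5.2,0,0],"fingers":1},
    {"slide":[0,-3.3,-11.6],"angular":[-5.2,0,0],"fingers":1},
    {"slide":[0,-3.3,-11.6],"angular":[-5.2,0,0],"fingers":1}
  ]
}}

```text
clock: 13.27
tcp_pos: [0.5639, 0.0511, 0.1472]
orientation: [0.002, -0.024, 0.999, 0.046]
wrist_force: [1.3, -0.8, 5.7]
finger_gap: 0.015
grip_force: 50.5
```

```bash
python3 -c "
from h import *
go2(G(P,M['bolt_handle'])-[0,0,.008],P[2]+np.pi); print(get_state()['grip_force'],get_state()['ft_torque'].round(2))
r=rot()
for d in (10,20,30,44): print(d,(r.inv().apply([d*.001*.046,-d*.001,-d*.001*.09])*1000).round(1))"
```

```text
clock 13.27 tcp [0.5639 0.0511 0.1472] F [ 1.3 -0.8  5.7] gap 0.015 j [-0.1   0.34 -0.16  1.08  0.09 -0.15]
slide [ 0.5  4.  15.6] ang [5.2 0.4 0.1]
50.469565987586975 [-1.19 -0.23  0.04]
10 [  0.  -10.1  -0. ]
20 [  0.  -20.1  -0. ]
30 [  0.1 -30.2  -0. ]
44 [  0.1 -44.2  -0.1]
```

Emit:
{"name": "jog_arm", "arguments": {
  "moves": [
    {"slide":[0,-2,0],"angular":[0,0,0],"fingers":1},
    {"slide":[0,-4,0],"angular":[0,0,0],"fingers":1},
    {"slide":[0,-6,0],"angular":[0,0,0],"fingers":1},
    {"slide":[0,-8,0],"angular":[0,0,0],"fingers":1},
    {"slide":[0,-10,0],"angular":[0,0,0],"fingers":1}
  ]
}}

```text
clock: 13.68
tcp_pos: [0.5644, 0.0415, 0.1464]
orientation: [0.002, -0.024, 0.999, 0.046]
wrist_force: [0.6, -0.5, 7.6]
finger_gap: 0.0148
grip_force: 51.8
```

Run:
```python
from h import *
s=read_camera("side")
for k in("bolt_handle","keeper_lip"): print(k,[(np.round(a["point"],1),round(a["p"],2)) for a in tip_of(k,s)[:2]])
for m in((-50,60,140),(-50,47,140),(-50,47,150)): print(m,np.round(proj(s,G(P,m)),1))
c=s["color"][130:250,290:390,::-1]
cv2.imwrite("pics/c8.png",cv2.resize(c[25:],None,fx=6,fy=6,interpolation=cv2.INTER_CUBIC))
go2([.56,0,.1],3.19)
```

```text
bolt_handle [(array([327.6, 210.6]), 0.66)]
keeper_lip []
(-50, 60, 140) [326.  210.2]
(-50, 47, 140) [326.6 213.3]
(-50, 47, 150) [326.8 210.9]
clock 13.83 tcp [0.5645 0.0411 0.1464] F [ 0.5 -0.3  6.4] gap 0.0145 j [-0.12  0.34 -0.16  1.08  0.09 -0.16]
slide [  6.7 -44.9  42.5] ang [ 5.2  0.4 -0. ]
```

Emit:
{"name": "jog_arm", "arguments": {
  "moves": [
    {"slide":[0,-3,0],"angular":[0,0,0],"fingers":1},
    {"slide":[0,-6,0],"angular":[0,0,0],"fingers":1},
    {"slide":[0,-9,0],"angular":[0,0,0],"fingers":1},
    {"slide":[0,-12,0],"angular":[0,0,0],"fingers":1}
  ]
}}

```text
clock: 14.17
tcp_pos: [0.5651, 0.0294, 0.1456]
orientation: [0.002, -0.024, 0.999, 0.045]
wrist_force: [-0.7, 0.6, 9.0]
finger_gap: 0.0146
grip_force: 52.5
```

Emit:
{"name": "jog_arm", "arguments": {
  "moves": [
    {"slide":[0,-4,0],"angular":[0,0,0],"fingers":1},
    {"slide":[0,-8,0],"angular":[0,0,0],"fingers":1},
    {"slide":[0,-12,0],"angular":[0,0,0],"fingers":1},
    {"slide":[0,-16,0],"angular":[0,0,0],"fingers":1},
    {"slide":[0,-20,0],"angular":[0,0,0],"fingers":1},
    {"slide":[0,-22,0],"angular":[0,0,0],"fingers":1},
    {"slide":[0,-22,0],"angular":[0,0,0],"fingers":1}
  ]
}}

```text
clock: 14.75
tcp_pos: [0.5664, 0.0069, 0.144]
orientation: [0.003, -0.024, 0.999, 0.045]
wrist_force: [-1.0, -1.2, 10.7]
finger_gap: 0.0143
grip_force: 52.9
```

Run:
```python
from h import *
go2([.56,0,.1],3.19)
r=rot();t=get_state()["tcp_pos"];h=G(P,(8,-135,0))
print("handle in guard", (R.from_euler("z",-P[2]).apply(t-G(P,(0,0,0)))*1000).round(1))
for a in np.arange(.04,.41,.04).tolist()+[.38]:
    Q=R.from_euler("z",a);d=Q.apply(t-h)-(t-h)
    print(round(a,2),(r.inv().apply(d)*1000).round(1),np.degrees((r.inv()*Q*r).as_rotvec()).round(2))
```

```text
clock 14.75 tcp [0.5664 0.0069 0.144 ] F [-1.  -1.2 10.7] gap 0.0143 j [-0.18  0.35 -0.16  1.08  0.09 -0.22]
slide [  7.1 -10.5  43.2] ang [ 5.2  0.4 -0.1]
handle in guard [-49.2  10.4 144. ]
0.04 [ 5.8 -2.4 -0.3] [-0.02  0.21 -2.28]
0.08 [11.4 -5.  -0.5] [-0.04  0.41 -4.57]
0.12 [17.  -7.8 -0.8] [-0.05  0.62 -6.85]
0.16 [ 22.4 -10.9  -1.2] [-0.07  0.82 -9.13]
0.2 [ 27.8 -14.1  -1.5] [ -0.09   1.03 -11.41]
0.24 [ 32.9 -17.6  -1.8] [ -0.11   1.23 -13.7 ]
0.28 [ 38.  -21.3  -2.2] [ -0.12   1.44 -15.98]
0.32 [ 42.9 -25.2  -2.6] [ -0.14   1.65 -18.26]
0.36 [ 47.6 -29.3  -3. ] [ -0.16   1.85 -20.54]
0.4 [ 52.1 -33.5  -3.4] [ -0.18   2.06 -22.83]
0.38 [ 49.9 -31.4  -3.2] [ -0.17   1.95 -21.68]
```

Emit:
{"name": "jog_arm", "arguments": {
  "moves": [
    {"slide":[5.8,-2.4,-0.3],"angular":[0,0.2,-2.3],"fingers":1},
    {"slide":[11.4,-5,-0.5],"angular":[0,0.4,-4.6],"fingers":1},
    {"slide":[17,-7.8,-0.8],"angular":[-0.1,0.6,-6.9],"fingers":1},
    {"slide":[22.4,-10.9,-1.2],"angular":[-0.1,0.8,-9.1],"fingers":1},
    {"slide":[27.8,-14.1,-1.5],"angular":[-0.1,1,-11.4],"fingers":1},
    {"slide":[32.9,-17.6,-1.8],"angular":[-0.1,1.2,-13.7],"fingers":1},
    {"slide":[38,-21.3,-2.2],"angular":[-0.1,1.4,-16],"fingers":1},
    {"slide":[42.9,-25.2,-2.6],"angular":[-0.1,1.6,-18.3],"fingers":1},
    {"slide":[47.6,-29.3,-3],"angular":[-0.2,1.8,-20.5],"fingers":1},
    {"slide":[49.9,-31.4,-3.2],"angular":[-0.2,1.9,-21.7],"fingers":1}
  ]
}}

```text
clock: 15.58
tcp_pos: [0.5191, -0.0268, 0.1443]
orientation: [-0.004, -0.213, 0.976, 0.045]
wrist_force: [3.1, 1.1, 8.6]
finger_gap: 0.0148
grip_force: 50.1
```

Emit:
{"name": "jog_arm", "arguments": {
  "moves": [
    {"slide":[0,0,0],"angular":[0,0,0],"fingers":1},
    {"slide":[0,0,0],"angular":[0,0,0],"fingers":1},
    {"slide":[0,0,0],"angular":[0,0,0],"fingers":1},
    {"slide":[0,0,0],"angular":[0,0,0],"fingers":1}
  ]
}}

```text
clock: 15.92
tcp_pos: [0.5194, -0.0265, 0.1443]
orientation: [-0.004, -0.212, 0.976, 0.045]
wrist_force: [2.7, -0.2, 9.2]
finger_gap: 0.0143
grip_force: 50.0
```

Run:
```python
from h import *
s=read_camera("side");t=read_camera("top")
for c in(s,t):
  for k in("bolt_handle","hasp_bar"): print(k,[(np.round(a["point"],1),round(a["p"],2)) for a in tip_of(k,c)[:2]])
def lat(a): # latch edge top corner
    h=np.array([8,-135,0]);v=R.from_euler("z",a).apply([-8,265,0]);return G(P,h+v+[0,0,165])
p=get_state()["tcp_pos"]
im=[]
for c,x0,y0 in((s,280,130),(t,250,110)):
    m=cv2.resize(c["color"][y0:y0+140,x0:x0+100,::-1],None,fx=4,fy=4,interpolation=cv2.INTER_CUBIC)
    for q,col in((lat(.38),(0,0,255)),(lat(0),(0,255,0)),(p,(255,0,0))):
        v=(np.array(proj(c,q))-[x0,y0]+.5)*4; cv2.drawMarker(m,tuple(int(z) for z in v),col,0,12)
    im.append(m)
cv2.imwrite("pics/c9.png",np.hstack(im)); go2([.56,0,.1],3.19)
h=G(P,(8,-135,0));print(np.degrees(0), (p-h).round(4))
```

```text
bolt_handle [(array([271.9, 172.2]), 0.72), (array([315.1, 227.9]), 0.48)]
hasp_bar [(array([337.8, 146.4]), 0.62)]
bolt_handle [(array([247.3, 145.9]), 0.49)]
hasp_bar [(array([251.1, 147.4]), 0.7)]
clock 16.22 tcp [ 0.5195 -0.0264  0.1443] F [2.2 0.5 9.7] gap 0.0148 j [-0.25  0.29 -0.24  1.09  0.08 -0.68]
slide [-47.3   3.2  45.4] ang [ 5.2 -0.3 21.7]
0.0 [-0.1107  0.1092  0.1443]
```

View pics/c9.png

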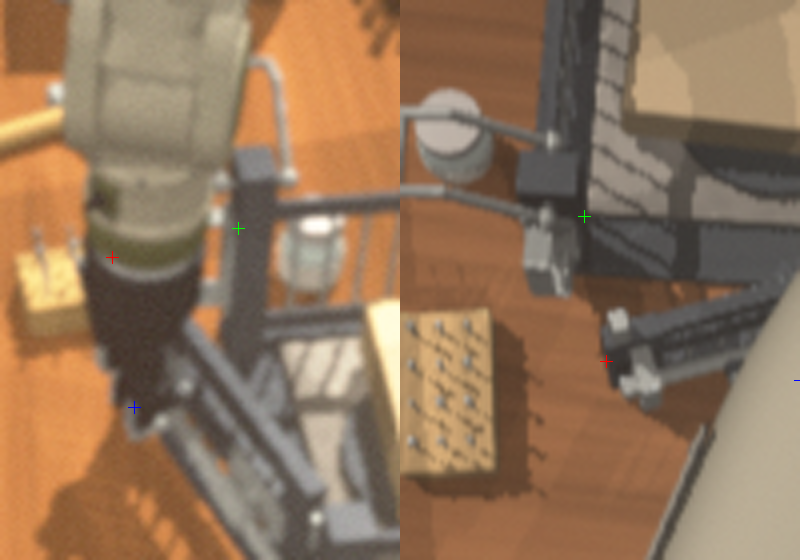

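The top view shows the gate's latch edge at pixel (606,360), on the mark for 0.38 rad. The hasp lies back over the post and the handle is still held.

```bash
python3 -c "
from workcell import *
print(hand_in())"
```

```text
the job is handed in; nothing more can be done
None
```

The job is handed in at about 16 s: the hasp is thrown right back over the post, the bolt is lifted and drawn about 44 mm, and the gate is held still about 10 cm open; the first throw stalled upright when the wrist joint reached its limit, so I finished it with a push.

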